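# Swing the distributor arm round to the blue spot

### The job

Swing the distributor's delivery arm round the shorter way until its nozzle hangs over the mouth of the beaker from the open bench, which is to stand upright on the middle of the blue spot. Of the two capped bottles beside the distributor, only the one that blocks that shorter way may be moved: lift it out of the way and stand it upright on the middle of the green mat. Leave the other bottle and everything else where it is, knock nothing over, and never turn the arm more than half a turn, as that would twist its line.

Things in the scene. Friction and masses are not known exactly. Their poses are not given: they have to be found in the camera images.
- distributor: Fixed grey stand, foot disc 110 mm across, column 48 mm across to 96 mm height, that carries the swing arm. Origin at the centre of its underside on the turning axis; +x of its frame is the direction in which the arm points at joint value 0.
- swing_arm (a joint): Angle of the swing arm about the upright axis of the distributor, rad, anticlockwise seen from above, 0 along the distributor's +x. It has no stops and would turn on endlessly, but must stay between -3.3 and 3.3. It starts within 0.25 of 0. It turns with light even friction (0.05 Nm) and stays where it is left.
- knob_grip (a point): Point to grip on the turning axis, 148 mm above the bench, in the black bar knob on top of the arm's head. The bar lies along the arm: 70 mm long, 16 mm wide, from 128 to 160 mm high, a red dot at its end on the arm's side. The steel tube of the arm, 12 mm thick, runs out below it at 108 mm height.
- nozzle (a point): Lower end of the blue nozzle at the arm's end, 120 mm from the turning axis, 85 mm above the bench; it passes over things lower than that and strikes higher ones.
- blue_spot: Fixed blue disc, 58 mm across, 3 mm thick, 120 mm from the distributor's axis, in one of six places at about 90, 120 or 150 degrees to either side of the direction of joint value 0; white discs have the other five. Origin at the centre of its underside, on the bench.
- beaker: Loose open clear beaker standing alone on the open bench to the left or right of the distributor, 52 mm across (55 over its lip), 70 mm high, about 50 g. Origin at the centre of its underside, z up.
- green_mat: Fixed round green mat on the bench on the other side from the beaker, 140 mm across, 4 mm thick. Origin at the centre of its underside.
- amber_bottle: Loose brown bottle, black screw cap, 60 mm across, 150 mm high, standing about 50 degrees to one side of joint value 0 and 120 mm from the axis, blocking the arm. A tall beige water bath stands close behind it: keep the fingers to its left and right. About 0.3 kg. The cap, 28 mm across, is the top 16 mm; grip it from above. Origin at the centre of its underside, z up.
- clear_bottle: Loose clear bottle with a red screw cap, 60 mm across, 150 mm high, standing likewise on the other side of joint value 0, the water bath close behind it too. About 0.3 kg. The cap, 28 mm across, is the top 16 mm; grip it from above. Origin at the centre of its underside, z up.
- crucible: Bystander: white crucible, 40 mm across, 36 mm high, on a white spot. Origin under its centre.
- petri_dish: Bystander: clear flat dish, 50 mm across, 14 mm high, on a white spot. Origin under its centre.
- small_beaker: Bystander: small clear beaker, 47 mm across, 58 mm high, on a white spot. Origin under its centre.
- sample_jar: Bystander: jar with a pale lid, 76 mm across, 115 mm high. Origin under its centre.
- wash_bottle: Bystander: white bottle with a red cap and a bent tube, 72 x 99 mm, 228 mm high. Origin under its centre.
- flask: Bystander: conical flask, 74 mm across, 111 mm high. Origin under its centre.

How it is judged:
By the outcome, as a careful person would: the job done as asked, in the order asked, and still so for the second after the job is handed in, with the robot touching nothing.
It also fails if it takes over 72 s, if anything falls off the work surface, if the arm or the gripper's body presses on something with over 40 N, if the wrist force passes 120 N, or if a joint passes its speed limit or range.

### The arm

A 6-joint arm with a two-finger parallel gripper is mounted at the origin on a cart in front of the work surface, level with it; the furniture and walls round the work are solid. World frame = base frame: x ahead of the robot, y to its left, z up, the work surface at z = 0. Lengths are in m, angles in rad, forces in N, time in s.
With the tool pointing down it reaches from about 0.35 to 0.975 m from the base axis. Payload 4.9 kg.
Tool frame: the origin (TCP) lies midway between the tips of the shut fingers; the grasp point (between the pads) lies 19 mm behind it (ctrl.tcp_to_grasp is the distance from the TCP to the grasp point, in m); z points along the fingers, y is the line along which they close (so a half turn about z gives the same grasp; the last joint's range is limited). The gripper opens to 85 mm and grips with 20 to 120 N. Pads are 22 mm wide; open, the fingers measure 114 mm over their backs; the gripper's body (76 mm by 85 mm) begins 54 mm behind the grasp point. The pads swing forward as they close: fully open they stand 13 mm farther back than shut.
Start: joints at [1.189, 0.053, 1.613, -0, 1.476, -0.119], TCP at [0.162, 0.604, 0.231] pointing down, gripper open.
Joint ranges: [-3.01, 3.01], [-1.01, 2.22], [0.06, 2.58], [-1.02, 4.17], [0.09, 2.62], [-3.14, 3.14]. Speed limits (rad/s): [2.57, 2.57, 3.14, 3.14, 3.14, 3.14].

### API

Orientations are given as a rotation vector (axis times angle).
In Python, from station import ctrl gives the robot as it stands.
- The arm moves only by the shell command python3 jog.py 'ROWS' [FORCE]. ROWS is rows parted by semicolons, their numbers by spaces, 1 to 20 of them, each of 7 numbers: the finger opening in m, then dx, dy, dz in m, then a rotation vector rx, ry, rz in rad; each row is the pose to reach, as a shift and turn from the pose commanded when the command began, along the tool's axes at that moment; what a row does not reach only later rows make up. A row lasts 1/12 s, in which the tool goes at most 0.0417 m and 0.125 rad, less where a joint would pass 70% of its speed; a pose out of reach is approached as far as the arm can. The fingers move at their own pace and stop on an object; FORCE is the grip in N (left out, the last holds). Time passes only in rows, so rows that do not move let the fingers close. It prints the time, the measured TCP pose, the force, the opening and the grip force at its end.
- ctrl.get_obs(): the state, without advancing time (a new reading comes with each control period).
- ctrl.get_image(name): name is "side" or "top"; returns the picture (400x640x3 uint8, red, green, blue); there is no depth.
- ctrl.camera_params(name): a dict with "fx", "fy", "cx", "cy" (pixels), "T" (4x4, takes a point from camera to world coordinates). Camera axes: x right, y down, z forward; pixel columns grow to the right and rows downward; lengths in m; the calibration is good to about 2 mm. A picture is of the moment at which its call begins. camera_params takes no time and is no camera call.
- ctrl.finish_job(): hands the job in; it is judged then, once.
The state is a dict: "t": time; "q": joint angles; "dq": joint speeds; "effort": joint torques, N m; "tool_pos": TCP position; "tool_rot": TCP orientation; "contact_force": force on the tool from outside, world axes, zero at the start; "wrist_torque": the same for the moment, N m; "opening": finger opening in m; "grip_force": force on a finger pad.
Only numpy, scipy, OpenCV 4.12 (cv2) and the standard library are available. Lean on these libraries where they do the work, as an engineer would, in place of code of your own. Each camera call takes 0.05 s, during which the arm holds its last target. There are 200 camera calls.

## Working session

There is one attempt and no reset: what is moved stays moved. The work goes in short steps, Python scripts to look and compute and a shell command to move; the robot and the scene stay as the last step left them, time stands still between calls to the robot, and variables do not carry over. Pictures are saved under pics/ and viewed, at most 10 in all, crops included, and the job is handed in when it is done.

```bash
ls; mkdir -p pics
python3 - <<'E'
from station import ctrl
import cv2,numpy as np
np.set_printoptions(precision=4,suppress=True)
for n in("top","side"):
    cv2.imwrite(f"pics/{n}0.png",ctrl.get_image(n)[:,:,::-1]); p=ctrl.camera_params(n); print(n,p["fx"],p["fy"],p["cx"],p["cy"]);print(p["T"])
o=ctrl.get_obs();print(o["t"],o["tool_pos"],o["tool_rot"],o["opening"],ctrl.tcp_to_grasp)
E
```

```text
jog.py
pics
station.py
top 471.4921309081396 471.4921309081396 316.40574838257 190.13191017501956
[[-0.0125 -0.9968  0.0795  0.4749]
 [-0.9999  0.0132  0.009   0.0709]
 [-0.01   -0.0794 -0.9968  1.547 ]
 [ 0.      0.      0.      1.    ]]
side 503.86380089453263 503.86380089453263 313.63372064209443 200.28806654821292
[[-0.9908 -0.0571  0.1228  0.331 ]
 [-0.1337  0.555  -0.821   1.6302]
 [-0.0213 -0.8299 -0.5575  1.1677]
 [ 0.      0.      0.      1.    ]]
0.1 [0.1621 0.603  0.2302] [-0.4116 -3.114   0.0027] 0.08566505875921825 0.0187
```

View pics/top0.png

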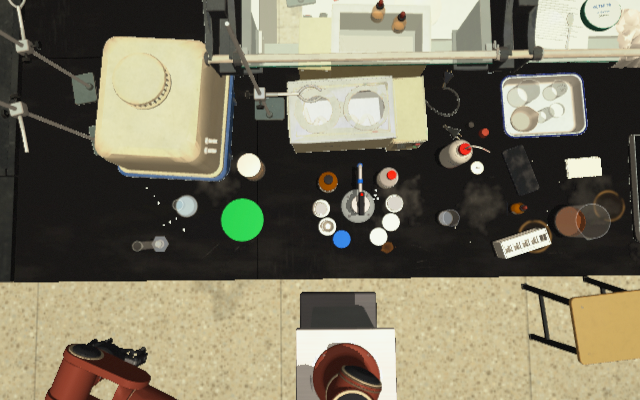

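View pics/side0.png

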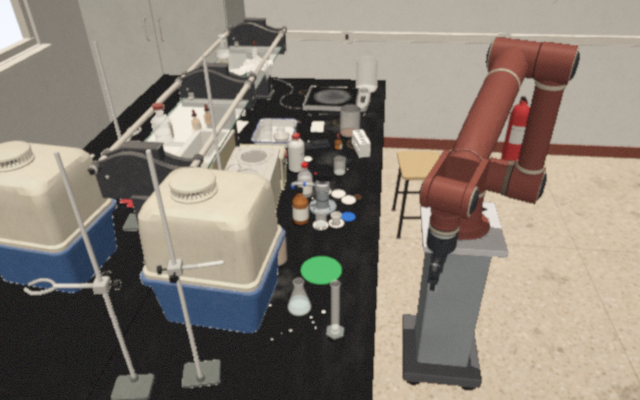

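The top view shows the distributor at about (358,207), with its arm pointing up (+x). The amber bottle is at (328,181) on the left, and the blue spot at (342,239) is about 150° to the left. The green mat is at (242,220) and the beaker at (448,217). So the shorter way is anticlockwise, and the amber bottle blocks it. Next I'll crop closer.

Run:
```python
import cv2
a=cv2.imread("pics/top0.png")[150:260,300:470]; b=cv2.imread("pics/side0.png")[125:295,265:385]
a=cv2.resize(a,None,fx=4.7,fy=4.7,interpolation=2)[:517]
cv2.imwrite("pics/ca.png",a)
cv2.imwrite("pics/cb.png",cv2.resize(b,None,fx=3.5,fy=3.5,interpolation=2))
```

```text
(no output)
```

View pics/ca.png

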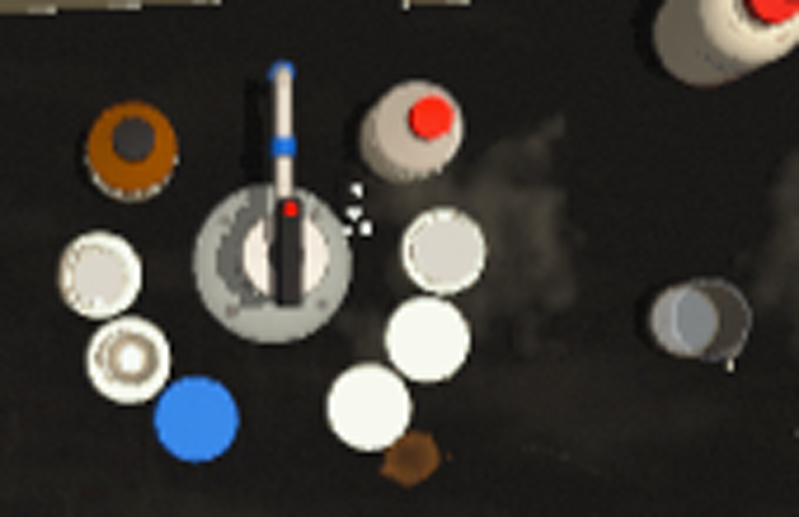

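View pics/cb.png

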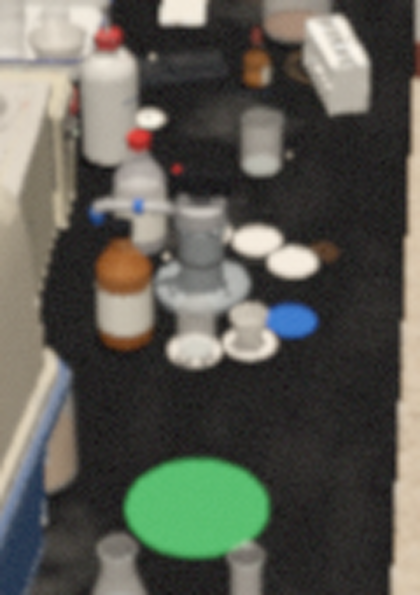

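The crops show these things, in raw top pixels unless noted:
- **Amber bottle:** cap at about (328.3,179.5).
- **Beaker:** base at about (445.5,218), lip at about (451.5,217).
- **Blue spot:** (341.7,239), free. The crucible (327,226) and petri dish (321,208) stand on the neighbouring spots.
- **Side view:** amber bottle at about (300,208) and beaker at about (340,165).

Now I'll measure them.

```bash
cat > h.py <<'E'
import cv2,numpy as np
from station import ctrl
np.set_printoptions(precision=4,suppress=True)
P={n:ctrl.camera_params(n) for n in("top","side")}
def ray(n,u):
    p=P[n]; T=np.array(p["T"]); d=T[:3,:3]@np.array([(u[0]-p["cx"])/p["fx"],(u[1]-p["cy"])/p["fy"],1]); return T[:3,3],d/np.linalg.norm(d)
def plane(n,u,z):
    o,d=ray(n,u); return o+d*(z-o[2])/d[2]
def tri(ut,us):
    (o1,d1),(o2,d2)=ray("top",ut),ray("side",us)
    s=np.linalg.lstsq(np.c_[d1,-d2],o2-o1,rcond=None)[0]; a,b=o1+s[0]*d1,o2+s[1]*d2
    return (a+b)/2,np.linalg.norm(a-b)
def proj(n,X):
    p=P[n];T=np.array(p["T"]); c=T[:3,:3].T@(np.array(X)-T[:3,3]); return np.array([p["fx"]*c[0]/c[2]+p["cx"],p["fy"]*c[1]/c[2]+p["cy"]])
def blobs(img,lo,hi,box=None,amin=8):
    m=cv2.inRange(cv2.cvtColor(img,cv2.COLOR_BGR2HSV),lo,hi)
    if box: k=np.zeros_like(m);x0,y0,x1,y1=box;k[y0:y1,x0:x1]=1;m=m*k
    n,l,s,c=cv2.connectedComponentsWithStats(m); return sorted([(s[i,4],c[i].round(2),s[i,:4]) for i in range(1,n) if s[i,4]>=amin],key=lambda b:-b[0])
E
python3 - <<'E'
from h import *
t=cv2.imread("pics/top0.png");s=cv2.imread("pics/side0.png")
bl=((100,120,80),(125,255,255));gr=((50,120,60),(80,255,255));br=((5,120,50),(20,255,220));rd=((0,180,120),(8,255,255))
for nm,c,bt,bs in(("blue",bl,(300,150,420,255),(280,170,380,240)),("green",gr,(200,180,300,260),(280,240,360,300)),("brown",br,(310,160,350,210),(285,185,318,235)),("red",rd,(340,160,420,220),(285,150,330,220))):
    print(nm);[print(" top",b) for b in blobs(t,*c,bt)[:4]];[print(" side",b) for b in blobs(s,*c,bs)[:4]]
g=cv2.cvtColor(t,cv2.COLOR_BGR2GRAY);gs=cv2.cvtColor(s,cv2.COLOR_BGR2GRAY)
print("cap top\n",g[168:195:1,316:342]);print("cap side\n",gs[176:206,288:314])
print("beaker top\n",g[206:230,434:464]);
E
```

```text
blue
 top (np.int32(269), array([341.28, 238.65]), array([332, 230,  19,  19], dtype=int32))
 top (np.int32(19), array([360.  , 180.58]), array([358, 179,   5,   4], dtype=int32))
 top (np.int32(11), array([359.73, 164.18]), array([357, 163,   6,   4], dtype=int32))
 side (np.int32(127), array([348.15, 216.02]), array([342, 211,  14,  11], dtype=int32))
 side (np.int32(8), array([292., 187.]), array([290, 186,   5,   3], dtype=int32))
green
 top (np.int32(1501), array([241.8 , 219.44]), array([221, 198,  43,  44], dtype=int32))
 side (np.int32(949), array([320.39, 269.64]), array([300, 255,  42,  30], dtype=int32))
brown
 top (np.int32(239), array([327.58, 180.93]), array([318, 171,  20,  20], dtype=int32))
 side (np.int32(200), array([299.44, 201.02]), array([292, 193,  17,  16], dtype=int32))
 side (np.int32(51), array([300.59, 222.29]), array([293, 219,  16,   7], dtype=int32))
red
 top (np.int32(60), array([391. , 174.5]), array([387, 171,   9,   8], dtype=int32))
 side (np.int32(18), array([304.56, 164.44]), array([302, 163,   6,   4], dtype=int32))
cap top
 [[ 28  26  24  26  2
[... 8517 characters left out ...]
149 125 114  94  50  54
   54  68  74  89 102  82  24  25  25  22  23  24]
 [ 29  26  28  29  28  25  19  21  35  55  83  90 102 102  92  71  51  64
   62  74  82  89  96  43  25  21  24  24  25  27]
 [ 30  28  30  29  27  26  27  26  26  26  31  31  31  32  33  52  46  65
   65  45  57 117  24  23  24  23  24  23  25  24]
 [ 30  29  29  28  27  26  26  26  26  27  25  26  26  25  25  24  26  26
   24  24  67 183  26  25  22  23  25  24  24  25]
 [ 29  28  26  26  27  28  28  26  26  26  25  28  26  28  26  24  24  23
   25  24  60 161  25  24  24  25  25  25  24  23]
 [ 31  27  27  29  28  27  29  29  27  27  27  26  26  25  26  26  26  23
   24  24  22  23  25  23  25  26  25  25  25  24]]
```

Run:
```python
from h import *
from scipy.optimize import least_squares
t=cv2.imread("pics/top0.png");s=cv2.imread("pics/side0.png")
print("spot tri",tri((341.28,238.65),(348.15,216.02)),plane("top",(341.28,238.65),.003))
print("mat tri",tri((241.8,219.44),(320.39,269.64)),plane("top",(241.8,219.44),.004))
print("clearcap tri",tri((391,174.5),(304.56,165)))
cap=plane("top",(327.9,179.3),.150);print("cap",cap,"side proj",proj("side",cap),"base top",proj("top",[*cap[:2],0]),"base side",proj("side",[*cap[:2],0]))
for z in(.13,.14,.16): print(z,proj("side",plane("top",(327.9,179.3),z)))
# white spots
wh=blobs(t,(0,0,130),(180,70,255),(310,185,410,255),20)
for b in wh[:8]:
    print("white",b,plane("top",b[1],.003)[:2])
pts=[plane("top",b[1],.003)[:2] for b in wh[:8] if 140<b[0]<330]+[plane("top",(341.28,238.65),.003)[:2]]
r=least_squares(lambda c:[np.hypot(*(p-c))-.12 for p in pts],[.4,-.06]);print("axis",r.x,r.fun)
# knob bar
g=cv2.cvtColor(t,cv2.COLOR_BGR2GRAY);print(g[190:217,354:369])
rb=blobs(t,(0,150,100),(8,255,255),(352,185,372,205),1);print(rb)
bb=blobs(t,(100,120,80),(125,255,255),(350,155,372,190),4);
n=plane("top",bb[1][1],.108);m=plane("top",bb[0][1],.112);d=plane("top",rb[0][1],.16);print("noz,clip,dot",n,m,d)
# beaker
m=(cv2.cvtColor(t,cv2.COLOR_BGR2GRAY)[200:235,430:460]>105).astype(np.uint8)
n_,l,st,c=cv2.connectedComponentsWithStats(m);i=1+np.argmax(st[1:,4]);print("beaker",st[i],c[i]+[430,200],plane("top",c[i]+[430,200],.002))
lip=(451.5,216.5);print("lip",plane("top",lip,.07))
b=plane("top",c[i]+[430,200],0);print("side",proj("side",b),proj("side",[*b[:2],.07]))
gs=cv2.cvtColor(s,cv2.COLOR_BGR2GRAY);print(gs[150:182,328:352])
```

```text
spot tri (array([ 0.4377,  0.0055, -0.0014]), np.float64(0.0012504254301985364)) [0.4385 0.0058 0.003 ]
mat tri (array([ 0.5065,  0.3312, -0.0018]), np.float64(0.0026953735896159932)) [0.505  0.3301 0.004 ]
clearcap tri (array([ 0.6306, -0.1411,  0.1369]), np.float64(0.0018074184310378804))
cap [0.6182 0.0489 0.15  ] side proj [299.9776 187.1738] base top [327.2502 183.9567] base side [301.3631 219.3297]
0.13 [299.6486 191.5492]
0.14 [299.8126 189.3682]
0.16 [300.1436 184.9659]
white (np.int32(770), array([387.5, 220.3]), array([370, 194,  33,  52], dtype=int32)) [ 0.4962 -0.146 ]
white (np.int32(507), array([323.96, 217.22]), array([313, 199,  23,  37], dtype=int32)) [0.5089 0.0612]
white (np.int32(460), array([358.98, 208.13]), array([342, 191,  33,  32], dtype=int32)) [ 0.5371 -0.0538]
white (np.int32(79), array([354.49, 204.14]), array([351, 196,   7,  17], dtype=int32)) [ 0.5504 -0.0393]
white (np.int32(29), array([359.24, 189.1 ]), array([357, 185,   5,  11], dtype=int32)) [ 0.5996 -0.0558]
white (np.int32(22), array([388.18, 185.68]), array([384, 185,  10,   3], dtype=int32)) 
[... 4605 characters left out ...]
36  33  32  31  42  34  44  64  80  89  90  88  81  75  50  37  39
   39  36  36  36  41  39]
 [ 32  36  27  33  27  32  27  31  27  36  34  38  35  37  36  42  38  39
   39  39  37  42  39  40]
 [ 26  25  30  33  31  36  35  34  29  28  29  36  32  39  38  35  44  35
   37  37  40  42  36  44]
 [ 32  28  26  32  30  35  39  36  36  26  29  38  29  33  39  36  39  46
   39  38  40  42  39  43]
 [ 33  28  24  36  36  34  38  33  36  34  28  36  32  38  36  44  42  43
   41  37  41  42  47  46]
 [ 43  31  29  40  41  39  46  36  37  34  32  32  34  33  40  41  44  38
   47  44  42  41  43  41]
 [ 81  61  47  45  44  50  43  44  34  32  33  35  33  37  39  44  45  45
   47  40  45  46  45  37]]
```

Run:
```python
from h import *
from scipy.optimize import least_squares
t=cv2.imread("pics/top0.png")
m=cv2.inRange(cv2.cvtColor(t,cv2.COLOR_BGR2HSV),(0,0,130),(180,70,255))
pts=[plane("top",(341.28,238.65),.003)[:2]]
for box in((370,194,404,247),(312,198,338,238)):
    k=np.zeros_like(m);k[box[1]:box[3],box[0]:box[2]]=m[box[1]:box[3],box[0]:box[2]]
    k=cv2.morphologyEx(k,cv2.MORPH_CLOSE,np.ones((3,3)))
    cs,_=cv2.findContours(k,cv2.RETR_EXTERNAL,cv2.CHAIN_APPROX_NONE);f=np.zeros_like(k);cv2.drawContours(f,cs,-1,255,-1)
    e=cv2.erode(f,cv2.getStructuringElement(2,(9,9)))
    n,l,s,c=cv2.connectedComponentsWithStats(e)
    for i in range(1,n):
        if s[i,4]>15: p=plane("top",c[i],.003)[:2];pts.append(p);print(c[i],s[i,4],p)
r=least_squares(lambda c:[np.hypot(*(p-c))-.12 for p in pts],[.54,-.06]);print("axis",r.x,r.fun)
print("knob",plane("top",(361.5,203),.16))
g=cv2.cvtColor(t,cv2.COLOR_BGR2GRAY);k=np.zeros_like(g);k[186:228,338:379]=(g[186:228,338:379]>75)
n,l,s,c=cv2.connectedComponentsWithStats(k);i=l[218,356];
cs,_=cv2.findContours((l==i).astype(np.uint8),0,1);q=np.vstack(cs);(x,y),rr=cv2.minEnclosingCircle(q);print("foot",x,y,rr,plane("top",(x,y),.008))
ax=r.x
for p in pts:print(np.degrees(np.arctan2(p[1]-ax[1],p[0]-ax[0])))
```

```text
[394.0128 203.3205] 78 [ 0.5514 -0.1686]
[390.4217 221.3133] 83 [ 0.4928 -0.1554]
[378.2405 236.0127] 79 [ 0.4455 -0.1146]
[321.     208.4103] 78 [0.5378 0.0705]
[326.825 225.9  ] 80 [0.4805 0.0523]
axis [ 0.5458 -0.0485] [ 0.0003  0.0002 -0.0007  0.0001 -0.0007  0.0001]
knob [ 0.5458 -0.0488  0.16  ]
foot 357.5 204.0 18.33721923828125 [ 0.5505 -0.0488  0.008 ]
153.14762399076474
-87.32920516050982
-116.37903161315471
-146.60921317241554
93.83565664930131
122.94415761995684
```

```bash
cat >> h.py <<'E'
from scipy.spatial.transform import Rotation as R
def go(xyz,ydeg=None):
    o=ctrl.get_obs();r=R.from_rotvec(o["tool_rot"]);M=r.as_matrix()
    d=M.T@(np.array(xyz)-o["tool_pos"]);out=[d]
    if ydeg is not None:
        a=np.radians(ydeg);y=M.T@np.array([np.cos(a),np.sin(a),0]); th=np.arctan2(-y[0],y[1]); out.append(("rz",(th+np.pi/2)%np.pi-np.pi/2))
    # levelling
    z=M[:,2];print("d",d.round(4),out[1:],"rows",np.linalg.norm(d)/.0417,"tcp",o["tool_pos"],"tilt",z[:2],"yaw_y",np.degrees(np.arctan2(M[1,1],M[0,1])),"open",o["opening"],"grip",o["grip_force"],"F",o["contact_force"],"q",o["q"],"t",o["t"])
E
python3 -c "
from h import *
go([.618,.049,.23],90)
print([ (z,plane('top',(340,150),z)[:2]) for z in (.1,.2,.3)])"
```

```text
d [-0.5841 -0.4166  0.0008] [('rz', np.float64(-0.262806900099962))] rows 17.205353313974662 tcp [0.1621 0.603  0.2302] tilt [-0.0007 -0.0017] yaw_y 74.94231996886666 open 0.08566505875921825 grip 0.0 F [-0.1464  0.5427 -0.1701] q [ 1.189   0.0533  1.6141  0.      1.476  -0.119 ] t 0.1
[(0.1, array([0.7141, 0.0093])), (0.2, array([0.6975, 0.0135])), (0.3, array([0.681 , 0.0178]))]
```

```bash
python3 jog.py '.06 -.584 -.4166 0 0 0 -.263;.06 -.584 -.4166 0 0 0 -.263;.06 -.584 -.4166 0 0 0 -.263;.06 -.584 -.4166 0 0 0 -.263;.06 -.584 -.4166 0 0 0 -.263;.06 -.584 -.4166 0 0 0 -.263;.06 -.584 -.4166 0 0 0 -.263;.06 -.584 -.4166 0 0 0 -.263;.06 -.584 -.4166 0 0 0 -.263;.06 -.584 -.4166 0 0 0 -.263;.06 -.584 -.4166 0 0 0 -.263;.06 -.584 -.4166 0 0 0 -.263;.06 -.584 -.4166 0 0 0 -.263;.06 -.584 -.4166 0 0 0 -.263;.06 -.584 -.4166 0 0 0 -.263;.06 -.584 -.4166 0 0 0 -.263;.06 -.584 -.4166 0 0 0 -.263;.06 -.584 -.4166 0 0 0 -.263;.06 -.584 -.4166 0 0 0 -.263;.06 -.584 -.4166 0 0 0 -.263' 60; python3 -c "
from h import *
go([.618,.049,.129],90)"
```

```text
t: 1.77
tool_pos: [0.6177, 0.0495, 0.2305]
tool_rot: [-0.001, -3.14, -0.001]
contact_force: [0.2, 0.4, -0.1]
opening: 0.0599
grip_force: 0.0
d [-0.0005 -0.0005  0.1015] [('rz', np.float64(-0.0008001374586237286))] rows 2.4338058312531192 tcp [0.6177 0.0495 0.2305] tilt [-0.0019  0.0007] yaw_y 89.95408348490841 open 0.05989885871906749 grip 0.0 F [ 0.2111  0.3855 -0.1281] q [-0.0404  0.0419  1.6254  0.0006  1.4761 -1.6104] t 1.7667
```

```bash
python3 jog.py '.05 0 0 .03 0 0 0;.05 0 0 .06 0 0 0;.05 0 0 .085 0 0 0;.05 0 0 .101 0 0 0;.05 0 0 .101 0 0 0' 60
python3 - <<'E'
from h import *
cv2.imwrite("pics/s1.png",cv2.resize(ctrl.get_image("side")[110:250,240:380,::-1],None,fx=4,fy=4,interpolation=2))
go([.618,.049,.129],90)
E
```

```text
t: 2.18
tool_pos: [0.6137, 0.0516, 0.125]
tool_rot: [0.004, -3.132, -0.001]
contact_force: [-0.8, 0.7, -0.8]
opening: 0.0498
grip_force: 0.0
d [-0.0026 -0.0023 -0.0012] [('rz', np.float64(0.0023782520104993488))] rows 0.08846046983082817 tcp [0.6154 0.0513 0.1278] tilt [-0.0053  0.0006] yaw_y 90.13609360607889 open 0.04993873486112426 grip 0.0 F [-0.7307  0.2524  0.5771] q [-0.0374  0.1218  1.7172  0.0004  1.3079 -1.6107] t 2.2333
```

View pics/s1.png

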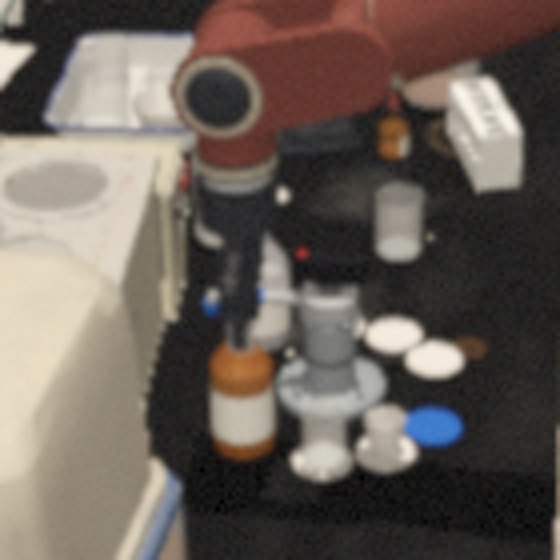

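The fingers, at about column 238 of the crop, straddle the amber cap, whose bottle axis is at about column 242. I'll grip and lift a little.

```bash
python3 jog.py '.02 0 0 0 0 0 0;.02 0 0 0 0 0 0;.02 0 0 0 0 0 0;.02 0 0 0 0 0 0;.02 0 0 0 0 0 0;.02 0 0 0 0 0 0;.02 0 0 -.02 0 0 0;.02 0 0 -.04 0 0 0;.02 0 0 -.07 0 0 0;.02 0 0 -.07 0 0 0;.02 0 0 -.07 0 0 0' 60;  python3 -c "
from h import *
go([.506,.3307,.198],90)"
```

```text
t: 3.15
tool_pos: [0.6192, 0.0493, 0.2021]
tool_rot: [0.0, 3.138, -0.0]
contact_force: [-1.0, 0.2, -3.1]
opening: 0.0255
grip_force: 59.5
d [0.1132 0.2814 0.0036] [('rz', np.float64(-9.381880180292512e-06))] rows 7.273249564709341 tcp [0.6192 0.0493 0.2021] tilt [ 0.0039 -0.0003] yaw_y 89.99939677299731 open 0.025490585967559955 grip 59.46270704269409 F [-0.9569  0.1728 -3.0666] q [-0.0402  0.0602  1.6542 -0.0001  1.4232 -1.6109] t 3.15
```

```bash
python3 jog.py '.02 .005 .012 0 0 0 0;.02 .015 .036 0 0 0 0;.02 .027 .068 0 0 0 0;.02 .040 .10 0 0 0 0;.02 .053 .132 0 0 0 0;.02 .066 .164 0 0 0 0;.02 .079 .196 0 0 0 0;.02 .092 .228 0 0 0 0;.02 .103 .256 0 0 0 0;.02 .110 .273 0 0 0 0;.02 .113 .281 0 0 0 0;.02 .113 .281 0 0 0 0;.02 .113 .281 .03 0 0 0;.02 .113 .281 .055 0 0 0;.02 .113 .281 .055 0 0 0;.02 .113 .281 .055 0 0 0' 60;  python3 - <<'E'
from h import *
a=ctrl.get_image("side");b=ctrl.get_image("top")
go([.506,.3307,.13],90)
s=cv2.cvtColor(a,cv2.COLOR_RGB2BGR);
x0,y0=265,190
br=blobs(s,(5,120,50),(20,255,220),(270,190,360,300));print(br[:3])
o=ctrl.get_obs()["tool_pos"];print("expected bottle base/mid side",proj("side",o-[0,0,.129]),proj("side",o-[0,0,.06]),"mat",proj("side",[.5058,.3307,.004]))
t=cv2.cvtColor(b,cv2.COLOR_RGB2BGR)
out=np.zeros((560,800,3),np.uint8);c1=cv2.resize(s[180:300,270:370],None,fx=4,fy=4);c2=cv2.resize(t[180:280,190:290],None,fx=4,fy=4);out[:480,:400]=c1;out[:400,400:]=c2;cv2.imwrite("pics/p2.png",out)
E
```

```text
t: 4.48
tool_pos: [0.5036, 0.3286, 0.1425]
tool_rot: [-0.002, -3.136, 0.005]
contact_force: [0.3, -0.1, -2.4]
opening: 0.0259
grip_force: 59.9
d [0.     0.0007 0.0164] [('rz', np.float64(-0.0009120654917453841))] rows 0.39410426049955927 tcp [0.506  0.33   0.1464] tilt [0.0014 0.0003] yaw_y 89.94776928932069 open 0.02547028056946008 grip 59.86734867095947 F [ 0.8271  0.3675 -2.8772] q [ 0.4549  0.0687  1.7413 -0.0003  1.3302 -1.1149] t 4.5833
[(np.int32(250), array([321. , 247.8]), array([312, 240,  19,  17], dtype=int32)), (np.int32(33), array([321.61, 270.27]), array([314, 268,  15,   5], dtype=int32)), (np.int32(13), array([357.77, 196.46]), array([356, 195,   4,   5], dtype=int32))]
expected bottle base/mid side [320.885  265.2233] [320.6128 249.6465] mat [320.9645 268.3089]
```

View pics/p2.png

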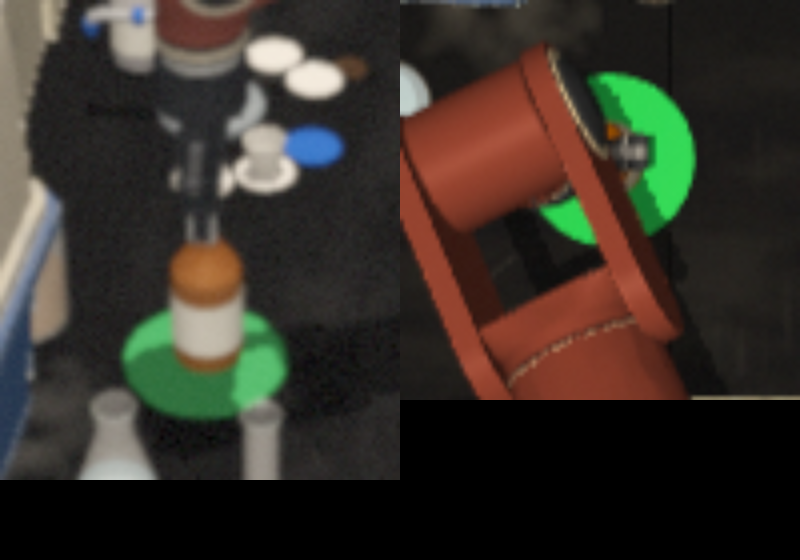

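The bottle hangs upright with its base centre at side (321,268), and the mat centre is at (320.5,269). I'll lower it until it touches.

```bash
python3 jog.py '.02 0 0 .006 0 0 0;.02 0 0 .010 0 0 0;.02 0 0 .013 0 0 0;.02 0 0 .0135 0 0 0;.02 0 0 .0135 0 0 0'; python3 -c "
from h import *
go([.506,.3307,.132],90)"
```

```text
t: 5.0
tool_pos: [0.5076, 0.3313, 0.137]
tool_rot: [-0.0, 3.135, 0.003]
contact_force: [-2.7, -2.5, 9.7]
opening: 0.0259
grip_force: 61.3
d [ 0.0016 -0.0006  0.005 ] [('rz', np.float64(0.00019617847500819074))] rows 0.12751040158124652 tcp [0.5076 0.3313 0.137 ] tilt [0.0063 0.0021] yaw_y 90.01201297922097 open 0.025852203139520965 grip 61.251715421676636 F [-2.736  -2.4817  9.6579] q [ 0.456   0.0793  1.7467 -0.0009  1.309  -1.1148] t 5.0
```

```bash
python3 jog.py '.02 0 0 0 0 0 0;.02 0 0 0 0 0 0;.05 0 0 0 0 0 0;.05 0 0 0 0 0 0;.05 0 0 0 0 0 0;.05 0 0 0 0 0 0;.05 0 0 -.03 0 0 0;.05 0 0 -.07 0 0 0;.05 0 0 -.12 0 0 0;.05 0 0 -.16 0 0 0;.05 0 0 -.16 0 0 0'; python3 -c "
from h import *
go([.503,-.335,.295],90)"
```

```text
t: 5.92
tool_pos: [0.5078, 0.3319, 0.3017]
tool_rot: [-0.0, 3.129, 0.01]
contact_force: [-0.5, 0.9, 2.8]
opening: 0.0498
grip_force: 0.0
d [ 0.0051 -0.6669  0.0025] [('rz', np.float64(0.0002527193195249744))] rows 15.99428545529733 tcp [0.5078 0.3319 0.3017] tilt [0.0128 0.0063] yaw_y 90.01907485329808 open 0.049802190109687706 grip 0.0 F [-0.4932  0.8973  2.7706] q [ 0.4563 -0.032   1.5819  0.      1.5774 -1.1148] t 5.9167
```

```bash
python3 jog.py '.085 .005 -.667 0 0 0 0;.085 .005 -.667 0 0 0 0;.085 .005 -.667 0 0 0 0;.085 .005 -.667 0 0 0 0;.085 .005 -.667 0 0 0 0;.085 .005 -.667 0 0 0 0;.085 .005 -.667 0 0 0 0;.085 .005 -.667 0 0 0 0;.085 .005 -.667 0 0 0 0;.085 .005 -.667 0 0 0 0;.085 .005 -.667 0 0 0 0;.085 .005 -.667 0 0 0 0;.085 .005 -.667 0 0 0 0;.085 .005 -.667 0 0 0 0;.085 .005 -.667 0 0 0 0;.085 .005 -.667 0 0 0 0;.085 .005 -.667 0 0 0 0;.085 .005 -.667 0 0 0 0;.085 .005 -.667 0 0 0 0' 20
python3 - <<'E'
from h import *
go([.503,-.335,.026],90)
t=cv2.cvtColor(ctrl.get_image("top"),cv2.COLOR_RGB2BGR);s=cv2.cvtColor(ctrl.get_image("side"),cv2.COLOR_RGB2BGR)
br=blobs(t,(5,120,50),(20,255,220),(215,190,270,250));print(br[:3]);bs=blobs(s,(5,120,50),(20,255,220),(295,220,345,300));print(bs[:3])
print(proj("top",[.506,.331,.154]),proj("side",[.506,.331,.004]))
out=np.zeros((480,800,3),np.uint8);out[:480,:400]=cv2.resize(s[180:300,270:370],None,fx=4,fy=4);out[:400,400:]=cv2.resize(t[180:280,190:290],None,fx=4,fy=4);cv2.imwrite("pics/p3.png",out)
E
```

```text
t: 7.5
tool_pos: [0.5, -0.3363, 0.2912]
tool_rot: [-0.0, -3.141, -0.002]
contact_force: [-0.0, 0.2, 0.4]
opening: 0.085
grip_force: 0.0
d [-0.0031  0.001   0.2652] [('rz', np.float64(-0.00017588769342680166))] rows 6.359170452012376 tcp [ 0.5    -0.3363  0.2912] tilt [-0.0006  0.0011] yaw_y 89.98988402526226 open 0.08497657276011654 grip 0.0 F [-0.0432  0.2412  0.3875] q [-0.7158 -0.0279  1.5952  0.0005  1.5755 -2.2864] t 7.5
[(np.int32(219), array([238.92, 218.53]), array([228, 210,  20,  18], dtype=int32))]
[(np.int32(271), array([320.01, 248.82]), array([311, 240,  19,  18], dtype=int32)), (np.int32(30), array([320.03, 271.77]), array([313, 270,  15,   4], dtype=int32))]
[232.9851 218.2215] [320.8964 268.3626]
```

View pics/p3.png

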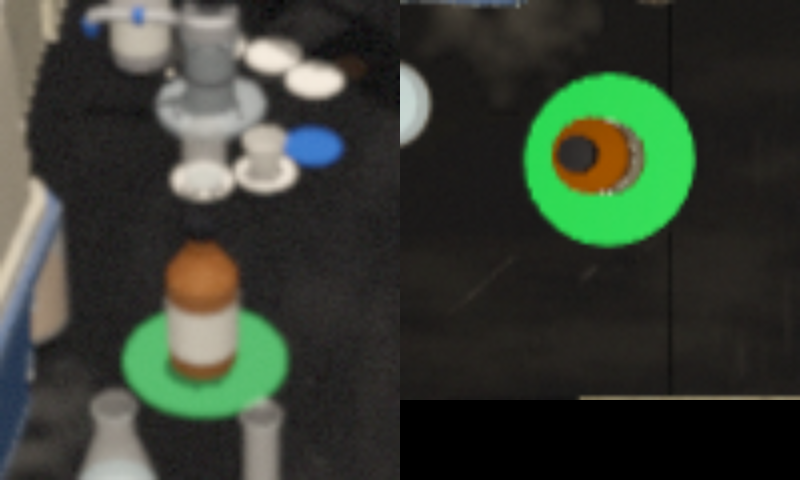

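The bottle stands upright on the mat: cap at about (233.9,218.2) against an ideal (233,218.2), about 3 mm off. Now the beaker.

```bash
python3 jog.py '.085 -.003 .001 .04 0 0 0;.085 -.003 .001 .08 0 0 0;.085 -.003 .001 .12 0 0 0;.085 -.003 .001 .16 0 0 0;.085 -.003 .001 .20 0 0 0;.085 -.003 .001 .23 0 0 0;.085 -.003 .001 .25 0 0 0;.085 -.003 .001 .263 0 0 0;.085 -.003 .001 .263 0 0 0;.085 -.003 .001 .263 0 0 0;.04 -.003 .001 .263 0 0 0;.04 -.003 .001 .263 0 0 0;.04 -.003 .001 .263 0 0 0;.04 -.003 .001 .263 0 0 0;.04 -.003 .001 .263 0 0 0;.04 -.003 .001 .263 0 0 0' 20; python3 -c "
from h import *
go([.503,-.335,.026],90)"
```

```text
t: 8.93
tool_pos: [0.5045, -0.3363, 0.0311]
tool_rot: [-0.0, 3.139, -0.003]
contact_force: [0.4, 0.9, 6.2]
opening: 0.0508
grip_force: 20.4
d [0.0015 0.0013 0.0051] [('rz', np.float64(7.395290319855974e-05))] rows 0.13163535702559284 tcp [ 0.5045 -0.3363  0.0311] tilt [ 0.0028 -0.0017] yaw_y 90.00397154819161 open 0.050772623887907375 grip 20.40563765738625 F [0.3823 0.8535 6.1797] q [-0.7109  0.2091  1.7981  0.0006  1.1313 -2.2821] t 8.9333
```

```bash
python3 jog.py '.04 0 0 -.01 0 0 0;.04 0 0 -.03 0 0 0;.04 0 0 -.06 0 0 0;.04 0 0 -.09 0 0 0;.04 0 0 -.12 0 0 0;.04 0 0 -.15 0 0 0;.04 0 0 -.18 0 0 0;.04 0 0 -.20 0 0 0;.04 0 0 -.20 0 0 0;.04 0 0 -.20 0 0 0' 20; python3 -c "
from h import *
go([.438,.0055,.231],143)"
```

```text
t: 9.77
tool_pos: [0.5037, -0.3361, 0.231]
tool_rot: [-0.0, 3.139, -0.004]
contact_force: [-0.8, -0.1, -1.0]
opening: 0.0506
grip_force: 21.1
d [ 0.0656  0.3416 -0.0011] [('rz', np.float64(-0.9249665464820636))] rows 8.342447903044897 tcp [ 0.5037 -0.3361  0.231 ] tilt [ 0.0028 -0.0026] yaw_y 90.00315119721795 open 0.05058401315753041 grip 21.131373494281434 F [-0.8357 -0.0635 -1.0156] q [-0.7113  0.0047  1.6624 -0.0001  1.4706 -2.2821] t 9.7667
```

```bash
python3 jog.py '.04 .003 .015 0 0 0 -.05;.04 .010 .05 0 0 0 -.15;.04 .017 .085 0 0 0 -.25;.04 .024 .12 0 0 0 -.35;.04 .031 .155 0 0 0 -.45;.04 .037 .19 0 0 0 -.55;.04 .044 .225 0 0 0 -.65;.04 .05 .26 0 0 0 -.75;.04 .056 .29 0 0 0 -.83;.04 .061 .317 0 0 0 -.89;.04 .064 .334 0 0 0 -.92;.04 .0656 .3416 0 0 0 -.925;.04 .0656 .3416 0 0 0 -.925;.04 .0656 .3416 .04 0 0 -.925;.04 .0656 .3416 .08 0 0 -.925;.04 .0656 .3416 .115 0 0 -.925;.04 .0656 .3416 .13 0 0 -.925;.04 .0656 .3416 .14 0 0 -.925;.04 .0656 .3416 .14 0 0 -.925;.04 .0656 .3416 .14 0 0 -.925' 20
python3 - <<'E'
from h import *
go([.438,.0055,.036],143)
s=cv2.cvtColor(ctrl.get_image("side"),cv2.COLOR_RGB2BGR);t=cv2.cvtColor(ctrl.get_image("top"),cv2.COLOR_RGB2BGR)
print("beaker base exp",proj("side",ctrl.get_obs()["tool_pos"]-[0,0,.031]),"spot",proj("side",[.438,.0055,.003]))
out=np.zeros((480,800,3),np.uint8);out[:480,:400]=cv2.resize(s[150:250,290:373],(400,480));out[:400,400:]=cv2.resize(t[180:260,310:390],None,fx=5,fy=5);cv2.imwrite("pics/p4.png",out)
E
```

```text
t: 11.43
tool_pos: [0.4378, 0.0054, 0.089]
tool_rot: [1.4, -2.812, 0.0]
contact_force: [0.3, -0.8, -0.6]
opening: 0.0507
grip_force: 21.2
d [-0.0003 -0.0001  0.053 ] [('rz', np.float64(-0.0010936653775481808))] rows 1.2705100056293626 tcp [0.4378 0.0054 0.089 ] tilt [-0.0003 -0.0002] yaw_y 142.93733561619342 open 0.05065721178561681 grip 21.230308872764 F [ 0.3333 -0.7841 -0.5653] q [-0.1579 -0.2833  2.1672 -0.0003  1.2579 -2.6525] t 11.4333
beaker base exp [347.9357 203.2684] spot [347.9457 215.1105]
```

View pics/p4.png

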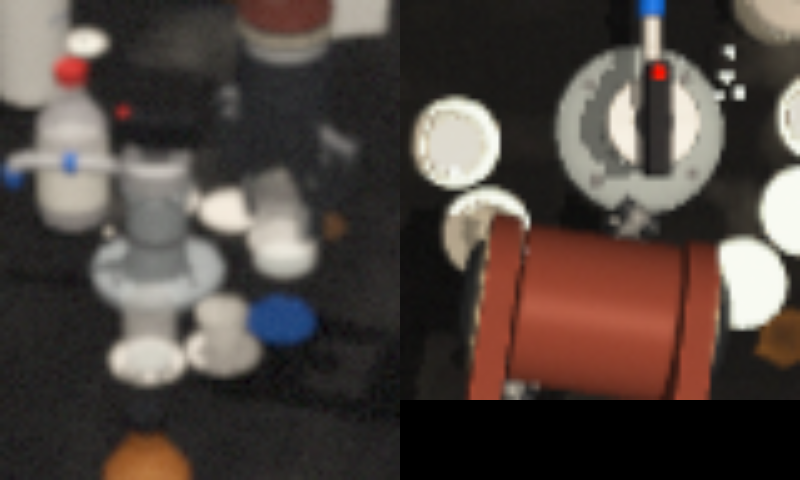

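The beaker hangs directly over the blue spot in the side view: crop column 284 against 283. The crucible is clear. I'll lower and release.

```bash
python3 jog.py '.04 0 0 .02 0 0 0;.04 0 0 .038 0 0 0;.04 0 0 .047 0 0 0;.04 0 0 .051 0 0 0;.04 0 0 .0535 0 0 0;.04 0 0 .0545 0 0 0;.04 0 0 .0545 0 0 0' 20; python3 -c "
from h import *
go([.438,.0055,.034],143)"
```

```text
t: 12.12
tool_pos: [0.4382, 0.006, 0.0352]
tool_rot: [-1.401, 2.81, -0.001]
contact_force: [0.9, -0.1, -0.5]
opening: 0.0505
grip_force: 21.2
d [ 0.0005 -0.0001  0.0012] [('rz', np.float64(0.00019173367096003702))] rows 0.030691462008084605 tcp [0.4382 0.006  0.0352] tilt [ 0.0015 -0.0002] yaw_y 143.01093284633268 open 0.05053902133940894 grip 21.22940265457146 F [ 0.9302 -0.077  -0.5323] q [-0.1565 -0.1951  2.1967 -0.      1.1385 -2.6525] t 12.1167
```

```bash
python3 jog.py '.04 0 0 .001 0 0 0;.04 0 0 .002 0 0 0;.04 0 0 .002 0 0 0;.085 0 0 .002 0 0 0;.085 0 0 .002 0 0 0;.085 0 0 .002 0 0 0;.085 0 0 .002 0 0 0;.085 0 0 -.03 0 0 0;.085 0 0 -.07 0 0 0;.085 0 0 -.11 0 0 0;.085 0 0 -.15 0 0 0;.085 0 0 -.19 0 0 0;.085 0 0 -.19 0 0 0;.085 0 0 -.19 0 0 0' 20; python3 -c "
from h import *
go([.5458,-.0487,.225],90)"
```

```text
t: 13.28
tool_pos: [0.4392, 0.0058, 0.2278]
tool_rot: [-1.4, 2.806, -0.006]
contact_force: [-0.5, 0.7, -1.6]
opening: 0.0852
grip_force: 0.0
d [-0.0206 -0.1179  0.0036] [('rz', np.float64(0.9252074885751114))] rows 2.871292141022273 tcp [0.4392 0.0058 0.2278] tilt [ 0.0068 -0.0011] yaw_y 143.0097155503911 open 0.08518674189242866 grip 0.0 F [-0.4869  0.7226 -1.6379] q [-0.1565 -0.4219  2.0322 -0.      1.5244 -2.6525] t 13.2833
```

```bash
python3 jog.py '.085 -.0206 -.1179 0 0 0 .12;.085 -.0206 -.1179 0 0 0 .24;.085 -.0206 -.1179 0 0 0 .36;.085 -.0206 -.1179 0 0 0 .48;.085 -.0206 -.1179 0 0 0 .6;.085 -.0206 -.1179 0 0 0 .72;.085 -.0206 -.1179 0 0 0 .84;.06 -.0206 -.1179 0 0 0 .96;.06 -.0206 -.1179 0 0 0 1.08;.06 -.0206 -.1179 0 0 0 1.2;.06 -.0206 -.1179 0 0 0 1.32;.06 -.0206 -.1179 0 0 0 1.44;.06 -.0206 -.1179 0 0 0 1.56;.06 -.0206 -.1179 0 0 0 1.68;.06 -.0206 -.1179 0 0 0 1.8;.06 -.0206 -.1179 0 0 0 1.92;.06 -.0206 -.1179 0 0 0 2.03;.06 -.0206 -.1179 0 0 0 2.03' 20
python3 jog.py '.06 0 0 0 0 0 .12;.06 0 0 0 0 0 .24;.06 0 0 0 0 0 .36;.06 0 0 0 0 0 .48;.06 0 0 0 0 0 .6;.06 0 0 0 0 0 .72;.06 0 0 0 0 0 .84;.06 0 0 0 0 0 .96;.06 0 0 0 0 0 1.08;.06 0 0 0 0 0 1.2;.06 0 0 0 0 0 1.32;.06 0 0 0 0 0 1.44;.06 0 0 0 0 0 1.56;.06 0 0 0 0 0 1.68;.06 0 0 0 0 0 1.8;.06 0 0 0 0 0 1.92;.06 0 0 0 0 0 2.045;.06 0 0 0 0 0 2.045' 20
python3 - <<'E'
from h import *
go([.5458,-.0487,.129],89.3)
t=cv2.cvtColor(ctrl.get_image("top"),cv2.COLOR_RGB2BGR);s=cv2.cvtColor(ctrl.get_image("side"),cv2.COLOR_RGB2BGR)
cv2.imwrite("pics/t5.png",t);cv2.imwrite("pics/s5.png",s)
out=np.zeros((480,800,3),np.uint8);out[:480,:400]=cv2.resize(s[150:250,290:373],(400,480));out[:400,400:]=cv2.resize(t[180:260,310:390],None,fx=5,fy=5);cv2.imwrite("pics/p5.png",out)
E
```

```text
t: 14.78
tool_pos: [0.5429, -0.0482, 0.2217]
tool_rot: [-1.649, -2.67, 0.002]
contact_force: [-0.3, 0.0, -0.6]
opening: 0.0603
grip_force: 0.0
t: 16.28
tool_pos: [0.5433, -0.0482, 0.2226]
tool_rot: [-3.141, 0.012, 0.004]
contact_force: [-0.3, -0.2, -0.7]
opening: 0.0601
grip_force: 0.0
d [0.0028 0.0005 0.0935] [('rz', np.float64(0.004723175753784226))] rows 2.244367783133504 tcp [ 0.5433 -0.0482  0.2226] tilt [-0.0027  0.0006] yaw_y -90.42947029363759 open 0.06009632757724309 grip 0.0 F [-0.3461 -0.1517 -0.6578] q [-0.225  -0.1305  1.8056 -0.      1.4692  1.3533] t 16.2833
```

View pics/p5.png

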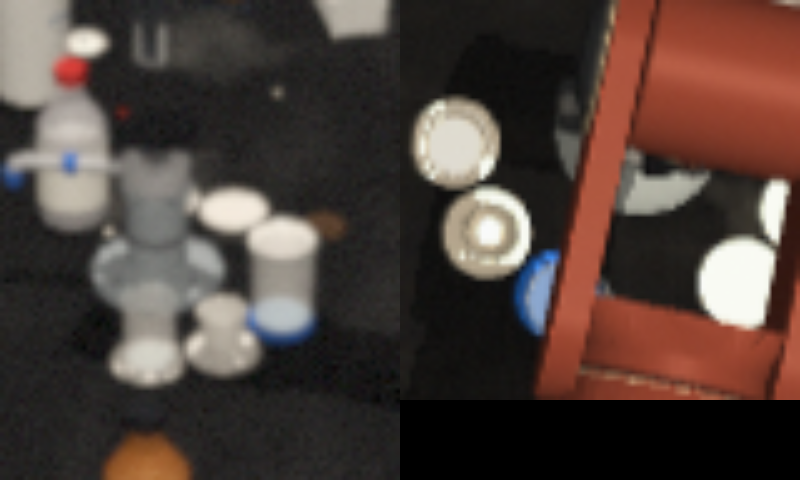

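The beaker stands upright and centred on the blue spot, with both at crop column 283 in the side view. The other things look untouched. I'll lower onto the knob and grip it.

```bash
python3 jog.py '.05 .0025 .0005 .03 0 0 .005;.05 .0025 .0005 .06 0 0 .005;.05 .0025 .0005 .08 0 0 .005;.05 .0025 .0005 .088 0 0 .005;.05 .0025 .0005 .088 0 0 .005;.05 .0025 .0005 .088 0 0 .005;.01 .0025 .0005 .088 0 0 .005;.01 .0025 .0005 .088 0 0 .005;.01 .0025 .0005 .088 0 0 .005;.01 .0025 .0005 .088 0 0 .005;.01 .0025 .0005 .088 0 0 .005;.01 .0025 .0005 .088 0 0 .005;.01 .0025 .0005 .088 0 0 .005' 40; python3 -c "
from h import *
go([.5458,-.0487,.134],89.3)
print(ctrl.get_obs()['wrist_torque'])"
```

```text
t: 17.47
tool_pos: [0.5478, -0.0471, 0.1386]
tool_rot: [-3.138, 0.02, -0.005]
contact_force: [-1.0, 7.7, 3.5]
opening: 0.0155
grip_force: 41.0
d [-0.002   0.0017  0.0046] [('rz', np.float64(-0.0003263398813881935))] rows 0.12702883481451646 tcp [ 0.5478 -0.0471  0.1386] tilt [0.0035 0.0037] yaw_y -90.71796309097441 open 0.015452843230440255 grip 41.021724343299866 F [-1.0227  7.7097  3.4857] q [-0.2233 -0.0527  1.8771  0.0045  1.3146  1.3589] t 17.4667
[ 1.0608  0.0632 -0.0659]
```

```bash
python3 jog.py '.01 0 -.001 0 0 0 -.05;.01 0 -.001 0 0 0 -.15;.01 0 -.001 0 0 0 -.25;.01 0 -.001 0 0 0 -.35;.01 0 -.001 0 0 0 -.45;.01 0 -.001 0 0 0 -.55;.01 0 -.001 0 0 0 -.65;.01 0 -.001 0 0 0 -.75;.01 0 -.001 0 0 0 -.85;.01 0 -.001 0 0 0 -.95;.01 0 -.001 0 0 0 -1.05;.01 0 -.001 0 0 0 -1.15;.01 0 -.001 0 0 0 -1.25;.01 0 -.001 0 0 0 -1.33;.01 0 -.001 0 0 0 -1.38;.01 0 -.001 0 0 0 -1.4;.01 0 -.001 0 0 0 -1.4' 40
python3 - <<'E'
from h import *
go([.5458,-.047,.138],63)
print(ctrl.get_obs()['wrist_torque'])
s=cv2.cvtColor(ctrl.get_image("side"),cv2.COLOR_RGB2BGR);t=cv2.cvtColor(ctrl.get_image("top"),cv2.COLOR_RGB2BGR)
print([b[1] for b in blobs(s,(100,120,80),(125,255,255),(270,150,380,250),3)],[b[1] for b in blobs(t,(100,120,80),(125,255,255),(310,160,400,255),3)])
E
```

```text
t: 18.88
tool_pos: [0.5459, -0.0447, 0.1386]
tool_rot: [-2.409, -2.006, -0.004]
contact_force: [-9.2, 11.9, 10.7]
opening: 0.0149
grip_force: 41.8
d [-0.0023  0.0004  0.0006] [('rz', np.float64(-1.2816103923951538))] rows 0.05741108089267006 tcp [ 0.5459 -0.0447  0.1386] tilt [-0.0022  0.0067] yaw_y -10.430976556981436 open 0.014865011344769944 grip 41.79108738899231 F [-9.1864 11.8553 10.6877] q [-0.2207 -0.0538  1.8783  0.0063  1.3208 -0.0402] t 18.8833
[1.7253 1.3111 0.0193]
[array([348.06, 219.56]), array([317. , 193.5])] [array([335.06, 236.74]), array([337.05, 200.15]), array([320.  , 196.38])]
```

```bash
python3 jog.py '.01 .001 -.001 -.001 0 0 -.05;.01 .002 -.001 -.001 0 0 -.15;.01 .002 -.001 -.001 0 0 -.25;.01 .002 -.001 -.001 0 0 -.35;.01 .002 -.001 -.001 0 0 -.45;.01 .002 -.001 -.001 0 0 -.55;.01 .002 -.001 -.001 0 0 -.65;.01 .002 -.001 -.001 0 0 -.75;.01 .002 -.001 -.001 0 0 -.85;.01 .002 -.001 -.001 0 0 -.95;.01 .002 -.001 -.001 0 0 -1.05;.01 .002 -.001 -.001 0 0 -1.15;.01 .002 -.001 -.001 0 0 -1.22;.01 .002 -.001 -.001 0 0 -1.26;.01 .002 -.001 -.001 0 0 -1.285;.01 .002 -.001 -.001 0 0 -1.285;.01 .002 -.001 -.001 0 0 -1.285' 40
python3 - <<'E'
from h import *
go([.5458,-.047,.138],63.5)
print("noz before",plane("top",(320,196.38),.108),plane("top",(337.05,200.15),.112))
s=cv2.cvtColor(ctrl.get_image("side"),cv2.COLOR_RGB2BGR)
print([b[:2] for b in blobs(s,(100,120,80),(125,255,255),(270,150,380,250),3)])
E
```

```text
t: 20.4
tool_pos: [0.5433, -0.0459, 0.1386]
tool_rot: [-0.728, -3.048, 0.003]
contact_force: [-14.5, 0.6, 9.2]
opening: 0.0153
grip_force: 41.7
d [-0.0028  0.0001  0.0005] [('rz', np.float64(-0.006575888387752915))] rows 0.0673418683843279 tcp [ 0.5433 -0.0459  0.1386] tilt [-0.0076 -0.0002] yaw_y 63.124598801882726 open 0.015262303516801818 grip 41.69644832611084 F [-14.5311   0.5961   9.1883] q [-0.2198 -0.0566  1.881  -0.0019  1.3245 -1.321 ] t 20.4
noz before [0.5704 0.0731 0.108 ] [0.5579 0.0213 0.112 ]
[(np.int32(15), array([348.  , 219.47])), (np.int32(7), array([337.  , 188.29]))]
```

Released next: open, rise straight up, and move aside to check.

```bash
python3 jog.py '.05 0 0 0 0 0 0;.05 0 0 0 0 0 0;.05 0 0 0 0 0 0;.05 0 0 0 0 0 0;.05 0 0 -.03 0 0 0;.05 0 0 -.07 0 0 0;.05 0 0 -.11 0 0 0;.05 0 0 -.15 0 0 0;.05 0 0 -.16 0 0 0' 40; python3 -c "
from h import *
go([.45,-.33,.30])"
```

```text
t: 21.2
tool_pos: [0.5488, -0.0463, 0.3063]
tool_rot: [0.728, 3.043, 0.0]
contact_force: [-0.3, -0.3, 1.9]
opening: 0.0499
grip_force: 0.0
d [-0.0402 -0.2977  0.0058] [] rows 7.205300077429131 tcp [ 0.5488 -0.0463  0.3063] tilt [ 0.0127 -0.0028] yaw_y 63.099838096098374 open 0.04993273334989281 grip 0.0 F [-0.2987 -0.2774  1.8765] q [-0.2193 -0.1673  1.7005  0.      1.5954 -1.3206] t 21.2
```

```bash
python3 jog.py '.05 -.04 -.298 0 0 0 0;.05 -.04 -.298 0 0 0 0;.05 -.04 -.298 0 0 0 0;.05 -.04 -.298 0 0 0 0;.05 -.04 -.298 0 0 0 0;.05 -.04 -.298 0 0 0 0;.05 -.04 -.298 0 0 0 0;.05 -.04 -.298 0 0 0 0;.05 -.04 -.298 0 0 0 0;.05 -.04 -.298 0 0 0 0'
python3 - <<'E'
from h import *
t=cv2.cvtColor(ctrl.get_image("top"),cv2.COLOR_RGB2BGR);s=cv2.cvtColor(ctrl.get_image("side"),cv2.COLOR_RGB2BGR)
cv2.imwrite("pics/t6.png",t);cv2.imwrite("pics/s6.png",s)
B=((100,120,80),(125,255,255))
print([b[:2] for b in blobs(t,*B,(310,160,400,260),3)],[b[:2] for b in blobs(s,*B,(270,150,380,250),3)])
print("lip ctr exp top",proj("top",[.438,.0055,.073]),"noz tip exp",proj("top",[.438,.0055,.108]),proj("side",[.438,.0055,.085]),proj("side",[.438,.0055,.108]))
out=np.zeros((560,800,3),np.uint8);out[:400,:400]=cv2.resize(s[160:240,290:370],None,fx=5,fy=5,interpolation=2);out[:560,400:]=cv2.resize(t[195:251,320:360],None,fx=10,fy=10,interpolation=2);cv2.imwrite("pics/p6.png",out)
E
```

```text
t: 22.03
tool_pos: [0.4468, -0.3295, 0.2971]
tool_rot: [-0.733, -3.055, -0.002]
contact_force: [-0.0, 0.7, -0.2]
opening: 0.0502
grip_force: 0.0
[(np.int32(55), array([336.65, 236.36])), (np.int32(20), array([349.75, 225.1 ])), (np.int32(8), array([342.  , 240.62]))] [(np.int32(22), array([350.  , 219.23])), (np.int32(5), array([337. , 188.4]))]
lip ctr exp top [342.332 239.322] noz tip exp [342.8485 239.6061] [348.2994 197.8811] [348.4015 192.9025]
```

View pics/p6.png

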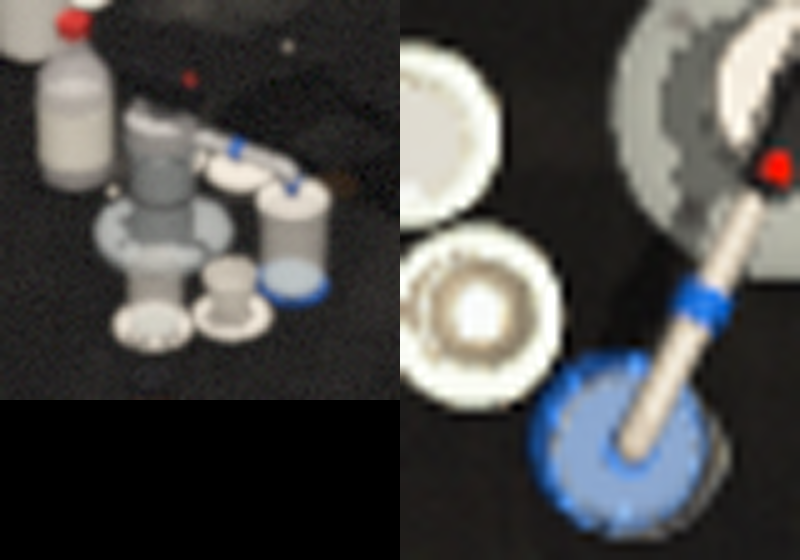

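Run:
```python
from h import *
t=cv2.imread("pics/t6.png");hsv=cv2.cvtColor(t,cv2.COLOR_BGR2HSV)
print(hsv[228:252,330:356,1]);print(cv2.cvtColor(t,cv2.COLOR_BGR2GRAY)[228:252,330:356])
```

```text
[[ 60  60  55  34   8   7  41  28  20  27  48  15  30  17  20  30  41  41
   31  28  36 156  25  45  46  31]
 [ 60  57  40  16   8  17  20  47  28  21  57 109  88  16  19  41  41  39
   21  39  37  34  56  54  39  45]
 [ 60  47  20   8   8  34  29  50 162 179 205 205 202 189 173  22  40  31
   27  39  45  33  35  49  48  45]
 [ 28  21   9   8  12  40 169 181 191 207 193 154 161 162 156  31  40  22
   40  39  27  35  33  58  25  46]
 [  8   7   7  15  30 151 210 197 184 130  90  90 101 117  93  38  32  29
   41  39  44  35  46  49  34  40]
 [  7   8  12  31 135 205 204 178  88  69  62  69  75  64  29  39  21  36
   39  13  55  26  36  43  35  33]
 [ 16  23  52  98 207 203 170 112  63  73  84  84  82  47  39  32  27  19
  105  64  31  29  28  35  34  48]
 [ 58  10  20 167 213 192 123  56  83  84  83  83  78  21  39  23  37  29
  111  97  30  36  46  27  33  25]
 [ 28  19  54 199 209 174  43  79  84  84  83  83  49  39  40  28  22  75
   90 132  35   9  46  26  34  33]
 [  9  27 111 206 197 153  45  84  83  83  85  86  21  39  41  37  29  83
   82 113  97   8  53  34  48  39]
 [ 18  35 
[... 3433 characters left out ...]
55 142 126
   75  80  68  25  25  26  26  27]
 [ 26  30  29  27  27  26  46  99 118 118 130 148 173 146 140 125 106  85
   64  66  28  28  25  26  26  28]
 [ 25  29  29  26  26  27  27  46  98  93  71 119 126 117 112  98  69  80
   66  26  28  27  25  25  26  26]
 [ 26  30  29  27  27  26  26  28  27  30  58 100  95  89  85  92  67  27
   25  24  27  28  27  27  25  26]
 [ 27  29  32  27  27  27  26  28  28  25  27  28  27  25  26  27  26  25
   26  27  27  28  25  27  25  26]
 [ 29  31  32  32  26  24  25  26  28  28  26  27  27  26  25  26  27  26
   26  26  26  27  25  26  25  26]
 [ 30  32  32  33  28  28  26  26  26  26  27  26  28  26  25  26  27  25
   24  27  27  26  28  26  27  28]]
```

The nozzle's place in the top view is about (342.7,239). The beaker mouth is centred at about (343,239.7), so the nozzle hangs over it. The beaker stands upright about 3 mm from the spot's centre. The crucible, dish and clear bottle haven't moved. I'll hand the job in.

```bash
python3 -c "
from station import ctrl
print(ctrl.finish_job())"
```

```text
the job is handed in; nothing more can be done
None
```

I handed the job in at about 22 s, with no verdict returned: the amber bottle stands upright on the green mat and the beaker upright on the blue spot (each about 3 mm off centre), and the arm was swung about 154° anticlockwise so its nozzle hangs over the beaker's mouth.

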